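# Lift the stirrer off the sample cooler's drive shaft for cleaning

## Robot

A 6-joint arm with a two-finger parallel gripper is mounted at the origin on the work surface. World frame = base frame: x ahead of the robot, y to its left, z up, the work surface at z = 0. Lengths are in m, angles in degrees, forces in N, time in s.
With the tool pointing down it reaches from about 0.3 to 0.75 m from the base axis. Payload 8.5 kg.
Tool frame: the origin (TCP) lies at the very end of the fingers, on their centre line; the grasp point (between the pads) lies 19 mm behind it; z points along the fingers, y is the direction in which the jaws open and shut (so a half turn about z gives the same grasp; the last joint's range is limited). The gripper opens to 85 mm and grips with 20 to 120 N. Pads are 22 mm wide; open, the fingers measure 114 mm over their backs; the gripper's body (76 mm by 85 mm) begins 54 mm behind the grasp point. The pads swing forward as they close: fully open they stand 13 mm farther back than shut.
Start: joints at [-84.643, 21.807, 74.336, -0, 83.858, -12.336], TCP at [0.167, -0.524, 0.202] pointing down, gripper open.
Joint ranges: [-178.18, 178.18], [-50.72, 133.34], [12.68, 142.11], [-81.47, 261.47], [9.98, 163.14], [-165.26, 165.26]. Speed limits (degrees/s): [136.94, 136.94, 180, 180, 180, 180].

## Interface

Orientations are given as a 3x3 rotation matrix whose columns are the frame's x, y, z axes.
In Python, from rig import env, vision, close_job, spotter gives the robot as it stands. The module is installed in compiled form; this text tells all that it offers.
- The arm moves only by the tool jog_arm, never from a script. Its argument "plan" is a list that holds one entry, the list of rows, each a list of 6 numbers: the shift along the tool's x, y, z in units of 40 mm (1.0 is 40 mm), then the turn, a rotation vector about the tool's x, y, z in units of 0.15 rad (1.0 is 0.15 rad). A call has 1 to 10 rows; each row shifts and turns the commanded pose from where the row before left it, along the tool's axes as they then stand; what a row does not reach is not made up. A row lasts 1/10 s, in which the tool goes at most 50 mm and 8.59 degrees, less where a joint would pass 70% of its speed; a pose out of reach is approached as far as the arm can. A call with a number of a shift or a turn outside -1 to 1 is refused whole. A call with a gripper value outside its range is refused whole. "grip" is the opening, from -1 (shut) to 1 (fully open), set as the call begins (left out, the last holds). The fingers move at their own pace and stop on an object; "squeeze" is the grip in N (left out, the last holds). Time passes only in rows, so rows that do not move let the fingers close. It gives the time, the measured TCP pose, the force and the opening at its end, in the units of the state.
- env.observe(): the state, without advancing time (a new reading comes with each control period).
- vision.get_image(name): name is "scene" or "top" or "wrist"; returns (picture, depth): 480x640x3 uint8, red, green, blue; 480x640 float32, m along the optical axis (not along the pixel's ray), 0 where there is no reading.
- vision.camera_info(name): a dict with "fx", "fy", "cx", "cy" (pixels), "k1" (the pictures are not rectified: a ray, as slopes to the right and down, at radius r is drawn at 1 + k1 r^2 times it, then the intrinsics apply), "rvec" (rotation vector, rad) and "tvec" (3), from world to camera coordinates, as OpenCV has them. Camera axes: x right, y down, z forward; pixel columns grow to the right and rows downward; lengths in m; the calibration is good to about 2 mm. A picture is of the moment at which its call begins: read the wrist's pose just before it. camera_info takes no time and is no camera call; for the wrist camera it gives the pose at the moment of the call.
- close_job(): hands the job in, once; it reports no verdict.
Trained networks look in the newest picture that a camera, given by its name, has taken for a name from the list of things; names that differ only in an ending like _2 or _b are one class to them, and where a whole thing is asked for, a point or a joint stands for the part that bears it (a point fixed in the world has none). Each returns a list of dicts, best first, with "score" (0 to 1); they miss things now and then, are a little off and sometimes report something else, mostly with a low value. They report only what shows in the picture. A call takes as long as a camera call. They do not tell look-alikes from the thing itself.
- spotter.trace(camera, query): "pixels" (480x640 bool, what is visible of it) and "rect" ([left, top, right, bottom] in pixels, round what is visible of it).
The state is a dict: "time_s": time; "q": joint angles; "qvel": joint speeds; "joint_efforts": joint torques, N m; "position": TCP position; "tool_rot": TCP orientation; "ft_force": force on the tool from outside, world axes, zero at the start; "wrist_torque": the same for the moment, N m; "grip_width": finger opening in m.
Only numpy, scipy, OpenCV 4.12 (cv2) and the standard library are available. Lean on these libraries where they do the work, as an engineer would, in place of code of your own. Each camera call takes 0.05 s, during which the arm holds its last target.

## Task

Take the stirrer off the sample cooler for cleaning: turn its hub anticlockwise (seen from above) as far as its quarter-turn catch allows without forcing the gear motor, then slide it straight up and off the open top of the drive shaft without jerking or jamming it. Set it down gently in the cleaning pan, standing level on its paddles with all of them on the pan's floor, and let go; leave the other things on the bench where they are.

Things in the scene. Friction and masses are not known exactly. Their poses are not given: they have to be found in the camera images.
- stirrer: Stirrer of the sample cooler, 0.25 to 0.4 kg: black upright round hub, 50 mm across, 70 mm tall, with two thin bright bands, and three steel arms with orange paddles at its foot. Origin at the centre of the hub's underside, z up, hub top at z = 70 mm. Arms and paddles reach 90 mm from the axis, lie below z = 16 mm; the paddles reach down to z = -5 mm. The bore leaves 1 mm free all round the shaft.
- hub_grip (a point): On the hub's axis, 45 mm above its underside: the middle of its smooth upper part, the place to grip it from above (30 to 60 mm above the underside). Moves and turns with the stirrer.
- hub_foot (a point): Centre of the hub's foot, where the shaft's cross pin is caught out of sight. While locked the hub can rise only 3 mm. It turns freely anticlockwise (from above) by 0.4 to 1.45 rad, different each time, to a firm stop on the pin; at the stop, and up to 0.05 rad back from it, the hub can slide up. Clockwise there is a stop too, but locked.
- cooler: Sample cooler, fixed on the bench: white housing 250 x 250 x 68 mm with a round steel cooling tray on top, 232 mm across, perforated floor 75 mm and rim 110 mm above the bench. Origin on the bench, on the axis of the drive shaft and tray, z up. The hub stands on a boss, 83 mm above the bench, round the foot of the shaft.
- shaft_end (a point): Centre of the open top end of the upright steel drive shaft, 16 mm across, 163 mm above the bench, 10 mm above the hub's top at the start; the hub must rise 80 mm to come off. Fixed to the cooler.
- drive (a joint): How far the gear motor's output, and the shaft with it, has been forced round from where it stopped (rad, anticlockwise from above positive, 0 at the start). The gearbox holds against about 0.5 N m and is dragged round by more, which is bad for it: a few degrees count as forced. It does not tell the pin's angle.
- pan: Shallow aluminium cleaning pan, fixed on the bench, 320 mm (its x) x 260 mm (its y), rim 22 mm tall, walls and floor 4 mm thick. Origin at the centre of its underside, floor at z = 4 mm. The stirrer standing on the floor has its origin at z = 9 mm of the pan.
- jar: a bystander: amber sample jar with black lid, 64 mm across, 100 mm tall, standing between cooler and pan
- brush: a bystander: cleaning brush 180 mm long, lying on the bench
- bowl_a: a bystander: white cupping bowl, 88 mm across, 60 mm tall
- bowl_b: a bystander: white cupping bowl, 88 mm across, 60 mm tall
- spoon: a bystander: cupping spoon 170 mm long, lying on the bench
- tin: a bystander: sample tin, 72 mm across, 110 mm tall
- scoop: a bystander: steel bean scoop, 56 mm across, 45 mm tall, with wooden handle
Not all that is in view belongs to the job. What is shaped like the stirrer but blue is not meant.

How it is judged (in metres and radians):
On the way:
1. the stirrer has been slid up along the shaft and off its open top end (z of stirrer in the frame of cooler above 0.165 m and horizontal distance between stirrer and cooler below 0.06 m), for 0.05 s.
At the end, for the whole second after the job is handed in: The stirrer stands at rest and level (within 3.4 degrees) on the floor of the cleaning pan (origin 4 to 13 mm above the pan's underside), wholly within its rim (within 66 mm of the middle lengthwise and 38 mm across), carried by the pan (z of stirrer in the frame of pan between 0.004 and 0.013 m and angle between stirrer's own z axis and vertical below 0.06 rad and x of stirrer in the frame of pan between -0.066 and 0.066 m and y of stirrer in the frame of pan between -0.038 and 0.038 m and linear speed of stirrer below 0.01 m/s and contact force between stirrer and pan above 0.5 N); the robot touches nothing.
It fails at once if the gear motor is forced round by more than 0.06 rad (value of joint drive above 0.06 rad or value of joint drive below -0.06 rad).
It fails at once if the stirrer is pulled, jammed or pressed against the cooler with more than 45 N (contact force between stirrer and cooler above 45 N).
It fails at once if the stirrer is dropped or pressed on the pan with more than 45 N (contact force between stirrer and pan above 45 N).
It fails at once if the stirrer is let go in the air above the pan, more than 8 mm short of standing (contact force between stirrer and anything else below 0.05 N and horizontal distance between stirrer and pan below 0.2 m and z of stirrer in the frame of pan above 0.017 m).
It fails at once if a bystander is moved by more than 20 mm (distance of any of jar, brush, bowl_a, bowl_b, spoon, tin, scoop from where it was at the start of the episode above 0.02 m).
It also fails if it takes over 72 s, if anything falls off the work surface, if the arm or the gripper's body presses on something with over 40 N, if the wrist force passes 120 N, or if a joint passes its speed limit or range.

## Working session

There is one attempt and no reset: what is moved stays moved. The work goes in short steps, Python scripts to look and compute and a tool call to move; the robot and the scene stay as the last step left them, time stands still between calls to the robot, and variables do not carry over. Pictures are saved under pics/ and viewed, and the job is handed in when it is done.

Besides the shell and the picture viewer there is one more tool, called after "Request:" by a JSON object that holds its "api" and its "payload". jog_arm: Moves the arm, as the interface text tells. Its arguments: {"type":"object","properties":{"plan":{"type":"array"},"grip":{"type":"number"},"squeeze":{"type":"number"}},"required":["plan"]}

```bash
mkdir -p pics
cat > h.py <<'E'
import numpy as np, cv2
from rig import env, vision, close_job, spotter
def cam(n):
    c=vision.camera_info(n); R=cv2.Rodrigues(np.array(c['rvec'],float))[0]; t=np.array(c['tvec'],float).ravel(); return c,R,t
def unproj(n,u,v,d,C=None):
    c,R,t=C or cam(n)
    u=np.asarray(u,float);v=np.asarray(v,float)
    x=(u-c['cx'])/c['fx'];y=(v-c['cy'])/c['fy']
    a,b=x.copy(),y.copy()
    for _ in range(20):
        s=1+c['k1']*(a*a+b*b);a=x/s;b=y/s
    P=np.stack([a*d,b*d,d*np.ones_like(a)],-1)
    return (P-t)@R
def save(n,f):
    p,d=vision.get_image(n); cv2.imwrite('pics/'+f+'.png',p[:,:,::-1]); np.savez('pics/'+f,p=p,d=d); return p,d
E
python3 - <<'E'
from h import *
s=env.observe()
for k in s: print(k,np.round(s[k],3).tolist())
for n in ['scene','top','wrist']:
    p,d=save(n,n+'0'); c,R,t=cam(n); print(n,c,-R.T@t)
E
```

```text
time_s 0.0
q [-84.644, 21.84, 74.385, 0.002, 83.856, -12.335]
qvel [-0.075, 0.049, 0.065, 0.024, -0.011, -0.05]
joint_efforts [-0.001, -44.846, -23.128, -0.0, 0.005, -0.0]
position [0.167, -0.524, 0.201]
tool_rot [[0.953, 0.304, -0.0], [0.304, -0.953, 0.001], [0.0, -0.001, -1.0]]
ft_force [0.837, 0.096, -0.081]
wrist_torque [-0.024, 0.042, 0.013]
grip_width 0.085
scene {'fx': 501.02581967648126, 'fy': 501.02581967648126, 'cx': 312.741238558351, 'cy': 245.66843543717536, 'k1': -0.10043516449338179, 'rvec': array([ 1.69923858,  1.49127595, -0.78713951]), 'tvec': array([-0.0651128 , -0.1895505 ,  1.81589819])} [ 1.61572853 -0.1787441   0.83374287]
top {'fx': 574.5226807720251, 'fy': 574.5226807720251, 'cx': 318.60380633621696, 'cy': 230.9140588954271, 'k1': -0.05669985695180925, 'rvec': array([ 2.09899107, -2.12180772,  0.19233904]), 'tvec': array([0.02777748, 0.51583855, 1.68689436])} [ 0.17482963 -0.00335868  1.75553323]
wrist {'fx': 374.89073677750156, 'fy': 374.89073677750156, 'cx': 322.6684092599972, 'cy': 243.04013366923928, 'k1': 0.005574692486331059, 'rvec': array([-2.32859174,  1.70112161,  0.26234683]), 'tvec': array([-0.54994513, -0.03829732,  0.37940545])} [ 0.24108622 -0.500536    0.37308975]
```

View pics/scene0.png

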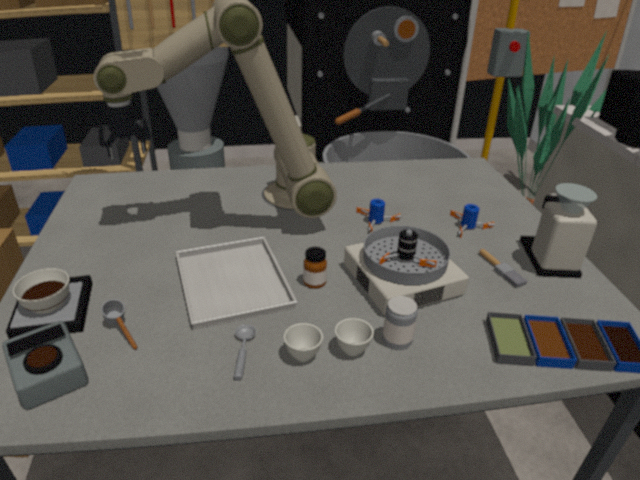

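View pics/top0.png

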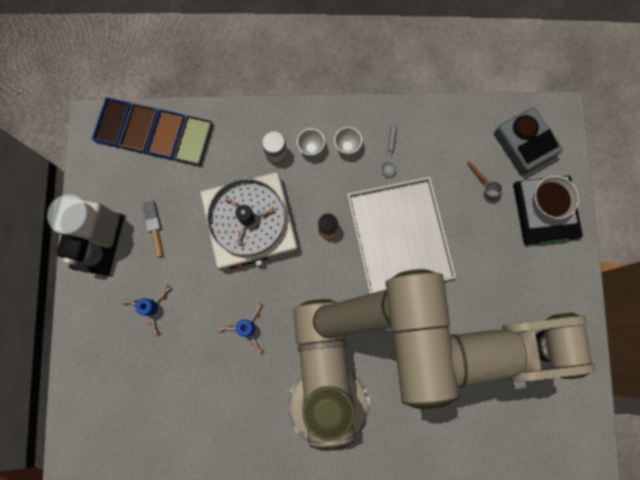

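Run:
```python
from h import *
C=cam('top'); z=np.load('pics/top0.npz'); D=z['d']
vis=z['p'].copy()
for q in ['stirrer','cooler','pan','jar','tin','bowl_a','brush','spoon','scoop']:
    for r in spotter.trace('top',q)[:4]:
        m=r['pixels']&(D>0); v,u=np.nonzero(m)
        if len(u)<5: continue
        P=unproj('top',u,v,D[m],C); h=P[:,2].max(); T=P[P[:,2]>np.percentile(P[:,2],99)-.01]
        print(q,round(r['score'],2),np.round(r['rect']).tolist(),'med',np.median(P,0).round(3),'lo',np.percentile(P,2,0).round(3),'hi',np.percentile(P,98,0).round(3),'top',((T.min(0)+T.max(0))/2).round(3),len(T))
```

```text
stirrer 0.8 [123.0, 282.0, 169.0, 335.0] med [0.296 0.53  0.025] lo [ 0.218  0.488 -0.005] hi [0.351 0.615 0.08 ] top [0.293 0.54  0.078] 144
stirrer 0.78 [219.0, 300.0, 265.0, 356.0] med [0.228 0.233 0.022] lo [ 0.164  0.202 -0.005] hi [0.297 0.321 0.08 ] top [0.229 0.243 0.081] 153
stirrer 0.68 [222.0, 198.0, 272.0, 242.0] med [0.554 0.235 0.131] lo [0.487 0.163 0.075] hi [0.606 0.29  0.161] top [0.552 0.237 0.16 ] 113
cooler 0.67 [200.0, 171.0, 297.0, 274.0] med [0.539 0.229 0.073] lo [0.419 0.105 0.033] hi [0.681 0.364 0.111] top [0.554 0.238 0.138] 287
pan 0.76 [345.0, 178.0, 458.0, 296.0] med [ 0.522 -0.226  0.004] lo [ 0.366 -0.371 -0.005] hi [ 0.671 -0.092  0.029] top [ 0.51  -0.229  0.03 ] 655
jar 0.64 [316.0, 214.0, 341.0, 241.0] med [ 0.524 -0.004  0.096] lo [ 0.502 -0.034  0.   ] hi [0.558 0.026 0.108] top [ 0.534 -0.006  0.107] 151
jar 0.4 [347.0, 173.0, 457.0, 294.0] med [ 0.522 -0.225  0.004] lo [ 0.36  -0.371 -0.005] hi [ 0.671 -0.089  0.029] top [ 0.489 -0.229  0.343] 611
tin 0.93 [261.0, 135.0, 289.0, 161.0] med [0.765 0.154 0.106] lo [0.744 0.123 0.011] hi [0.807 0
[... 493 characters left out ...]
1.0, 270.0, 242.0] med [0.549 0.238 0.143] lo [0.484 0.183 0.074] hi [0.6   0.28  0.161] top [0.552 0.237 0.16 ] 116
spoon 0.9 [381.0, 124.0, 396.0, 175.0] med [ 0.751 -0.209  0.012] lo [ 0.705 -0.225 -0.004] hi [ 0.858 -0.183  0.026] top [ 0.781 -0.205  0.025] 86
spoon 0.7 [331.0, 126.0, 361.0, 156.0] med [ 0.813 -0.073  0.029] lo [ 0.762 -0.11   0.   ] hi [ 0.841 -0.032  0.064] top [ 0.801 -0.07   0.062] 115
scoop 0.71 [467.0, 163.0, 505.0, 204.0] med [ 0.652 -0.513  0.026] lo [ 0.613 -0.542  0.001] hi [ 0.737 -0.456  0.057] top [ 0.637 -0.515  0.056] 38
scoop 0.21 [226.0, 201.0, 274.0, 239.0] med [0.551 0.234 0.148] lo [0.504 0.163 0.082] hi [0.599 0.28  0.161] top [0.551 0.237 0.16 ] 104
```

The `top` image has three stirrer-like things: blue at (147,307), blue at (245,328) and black in the cooler's tray at (246,214). The black one fits the description because it has a black hub with bright bands and stands on the cooler's shaft. I'll confirm that in a crop.

Run:
```python
from h import *
z=np.load('pics/top0.npz'); p=z['p'][:,:,::-1]; D=z['d']
s=np.load('pics/scene0.npz')['p'][:,:,::-1]
a=cv2.resize(p[160:350,120:310],(400,400),interpolation=cv2.INTER_CUBIC)
b=cv2.resize(s[215:315,340:470],(400,400),interpolation=cv2.INTER_CUBIC)
cv2.imwrite('pics/crop0.png',np.hstack([a,b]))
C=cam('top')
v,u=np.nonzero(D>0);P=unproj('top',u,v,D[v,u],C)
# bench plane check
m=(P[:,0]>.2)&(P[:,0]<.35)&(P[:,1]>.3)&(P[:,1]<.45);print('bench z',np.median(P[m,2]))
# tray rim
m=(P[:,2]>.1)&(P[:,2]<.125)&(np.hypot(P[:,0]-.552,P[:,1]-.237)<.14)&(np.hypot(P[:,0]-.552,P[:,1]-.237)>.09)
Q=P[m];A=np.c_[2*Q[:,:2],np.ones(len(Q))];x=np.linalg.lstsq(A,(Q[:,:2]**2).sum(1),rcond=None)[0];print('rim',len(Q),x[:2],np.sqrt(x[2]+x[:2]@x[:2]))
e=cv2.fitEllipse(Q[:,:2].astype(np.float32)); print(e, cv2.minEnclosingCircle(Q[:,:2].astype(np.float32)))
for q in ['pan']:
    r=spotter.trace('top',q)[0]; mm=r['pixels']&(D>0); v,u=np.nonzero(mm)
    Q=unproj('top',u,v,D[mm],C);Q=Q[(Q[:,2]<.05)&(Q[:,2]>-.003)]; print(cv2.minAreaRect((Q[:,:2]*1000).astype(np.float32)))
    W=Q[(Q[:,2]>.015)]; print('rim',cv2.minAreaRect((W[:,:2]*1000).astype(np.float32)))
```

```text
bench z -0.0005576573846706278
rim 355 [0.55365721 0.2371758 ] 0.11357319246475978
((0.5536866784095764, 0.23712284862995148), (0.22668041288852692, 0.2277684360742569), 169.5156707763672) ((0.554614245891571, 0.2372908592224121), 0.11686014384031296)
((511.84356689453125, -231.62063598632812), (335.0414123535156, 275.9239501953125), 11.215164184570312)
rim ((508.2018127441406, -228.97210693359375), (328.5018310546875, 269.5370178222656), 11.119762420654297)
```

View pics/crop0.png

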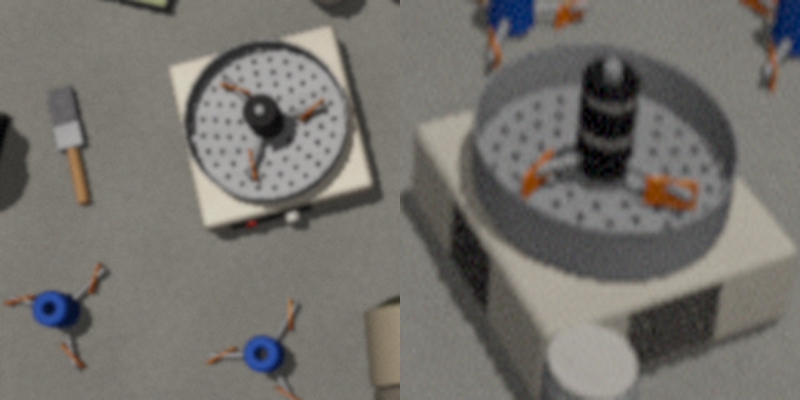

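The crop confirms it: a black hub with two bright bands, standing on a shaft in the tray. The others are blue. Next I'll hover with the wrist camera near the hub.

Request:
{"api": "jog_arm", "payload": {"plan": [[[0.3,-0.4,-0.3,0,0,0],[0.65,-0.75,-0.3,0,0,0],[0.65,-0.75,-0.2,0,0,0],[0.65,-0.75,-0.2,0,0,0],[0.65,-0.75,-0.2,0,0,0],[0.65,-0.75,-0.2,0,0,0],[0.65,-0.75,-0.2,0,0,0],[0.65,-0.75,-0.2,0,0,0],[0.65,-0.75,-0.2,0,0,0],[0.65,-0.75,-0.1,0,0,0]]], "grip": 1}}

```text
time_s: 1.65
position: [0.315, -0.1753, 0.2866]
tool_rot: [[0.953, 0.303, 0.001], [0.303, -0.953, -0.001], [0.001, 0.001, -1.0]]
ft_force: [1.0, 0.0, -0.7]
grip_width: 0.0857
```

Request:
{"api": "jog_arm", "payload": {"plan": [[[0.65,-0.75,0,0,0,0],[0.65,-0.75,0,0,0,0],[0.65,-0.75,0,0,0,0],[0.65,-0.75,0,0,0,0],[0.65,-0.75,0,0,0,0],[0.65,-0.75,0,0,0,0],[0.65,-0.75,0,0,0,0],[0.65,-0.75,0,0,0,0],[0.65,-0.75,0,0,0,0],[0.5,-0.7,0,0,0,0]]]}}

```text
time_s: 2.65
position: [0.4665, 0.1863, 0.2857]
tool_rot: [[0.953, 0.304, 0.0], [0.304, -0.953, 0.0], [0.0, -0.0, -1.0]]
ft_force: [0.3, -0.6, 0.7]
grip_width: 0.0855
```

Request:
{"api": "jog_arm", "payload": {"plan": [[[0,-0.5,0,0,0,0],[0,0,0,0,0,0],[0,0,0,0,0,0],[0,0,0,0,0,0]]]}}

```text
time_s: 3.05
position: [0.46, 0.2026, 0.286]
tool_rot: [[0.953, 0.303, 0.0], [0.303, -0.953, -0.0], [0.0, 0.0, -1.0]]
ft_force: [0.3, -0.0, -0.3]
grip_width: 0.0851
```

Run:
```python
from h import *
s=env.observe()
for k in s: print(k,np.round(s[k],4).tolist())
C=cam('wrist');p,d=save('wrist','wrist1'); c,R,t=C; print(-R.T@t,R[2])
```

```text
time_s 3.05
q [10.2536, 14.1685, 71.77, -0.0137, 94.0499, 82.6153]
qvel [-0.3076, -0.0977, 0.0345, 0.0679, -0.0102, 0.1748]
joint_efforts [0.5913, -38.622, -24.4692, 0.0168, -0.0001, -0.0046]
position [0.46, 0.2026, 0.286]
tool_rot [[0.953, 0.303, 0.0002], [0.303, -0.953, -0.0002], [0.0002, 0.0003, -1.0]]
ft_force [0.2616, -0.0343, -0.2642]
wrist_torque [-0.0005, 0.0213, 0.0048]
grip_width 0.0851
[0.53396401 0.22590176 0.4576989 ] [-0.28625407 -0.0918463  -0.95374151]
```

View pics/wrist1.png

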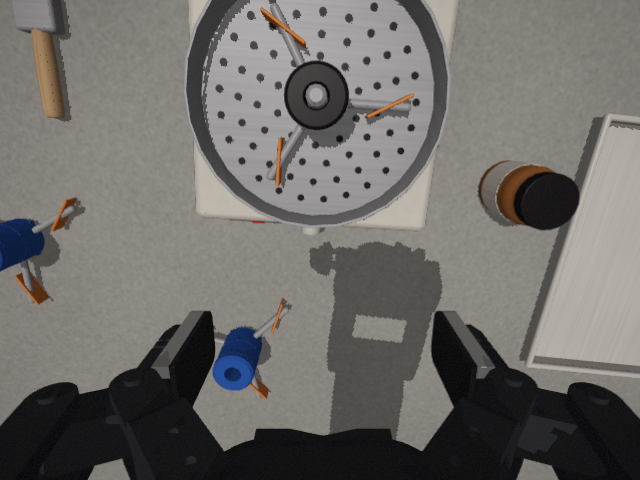

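The wrist view shows the black hub with the shaft tip at (317,95), inside the tray ring. The blue ones are at (20,245) and (237,360), and the jar is at (545,200).

```bash
cat >> h.py <<'E'
def rayz(n,u,v,z,C=None):
    c,R,t=C or cam(n); o=-R.T@t; q=unproj(n,u,v,1.0,C)-o; return o+q*((z-o[2])/q[...,2])[...,None]
def circ(P):
    A=np.c_[2*P[:,:2],np.ones(len(P))];x=np.linalg.lstsq(A,(P[:,:2]**2).sum(1),rcond=None)[0];return x[:2],np.sqrt(x[2]+x[:2]@x[:2])
E
python3 - <<'E'
from h import *
z=np.load('pics/wrist1.npz');p=z['p'];D=z['d'];C=cam('wrist')
g=cv2.cvtColor(p,cv2.COLOR_RGB2GRAY)
# shaft tip: bright blob near centre
m=np.zeros_like(g);m[75:115,297:337]=(g[75:115,297:337]>90)
n,l,st,ce=cv2.connectedComponentsWithStats(m);print(st[1:].tolist(),ce[1:])
k=l==l[95,317]
cu=ce[l[95,317]];print('tip',rayz('wrist',cu[0],cu[1],.163,C))
# hub by depth
v,u=np.nonzero(D>0);P=unproj('wrist',u,v,D[v,u],C)
m=(np.hypot(P[:,0]-.553,P[:,1]-.237)<.035)&(P[:,2]>.148)&(P[:,2]<.157)
Q=P[m];print('hub top z',np.median(Q[:,2]));hc=cv2.minEnclosingCircle((Q[:,:2]*1000).astype(np.float32));print(hc,Q[:,:2].mean(0))
mk=np.zeros_like(g);mk[v[m],u[m]]=255
cs,_=cv2.findContours(mk,cv2.RETR_EXTERNAL,cv2.CHAIN_APPROX_NONE);cc=max(cs,key=len)[:,0,:]
print('hub',circ(rayz('wrist',cc[:,0],cc[:,1],.153,C)))
m=(np.abs(np.hypot(P[:,0]-.553,P[:,1]-.237)-.115)<.015)&(P[:,2]>.105)&(P[:,2]<.116);print('rim',circ(P[m]))
E
```

```text
[[306, 84, 21, 22, 361]] [[315.6398892   94.64542936]]
tip [0.55258289 0.236865   0.163     ]
hub top z 0.15227107436582313
((552.920166015625, 237.06304931640625), 24.88919448852539) [0.55329953 0.23715542]
hub (array([0.55273803, 0.23695078]), np.float64(0.024286140239661178))
rim (array([0.55220451, 0.23683316]), np.float64(0.11310332045019891))
```

Request:
{"api": "jog_arm", "payload": {"plan": [[[0.6,-0.03,0,0,0,0],[0.9,-0.04,0,0,0,0],[0.7,-0.03,0,0,0,0],[0.27,-0.02,0,0,0,0],[0,0,0,0,0,0],[0,0,0,0,0,0],[0,0,0,0,0,0]]]}}

```text
time_s: 3.8
position: [0.5521, 0.2375, 0.2863]
tool_rot: [[0.953, 0.303, 0.0], [0.303, -0.953, 0.0], [0.0, 0.0, -1.0]]
ft_force: [0.5, -0.5, -0.1]
grip_width: 0.0855
```

Run:
```python
from h import *
s=env.observe();print(np.round(s['position'],5),np.round(s['tool_rot'],4),s['ft_force'],s['wrist_torque'])
R=np.array(s['tool_rot']);print(R.T@(np.array([.5528,.2370,.109])-s['position'])/.04)
p,d=save('wrist','wrist2')
```

```text
[0.55207 0.2375  0.28634] [[ 9.528e-01  3.034e-01  5.000e-04]
 [ 3.034e-01 -9.528e-01  1.000e-04]
 [ 5.000e-04  1.000e-04 -1.000e+00]] [ 0.51613702 -0.49452627 -0.11519875] [ 0.00141949 -0.03648474  0.00529314]
[0.01132637 0.01718865 4.4333837 ]
```

View pics/wrist2.png

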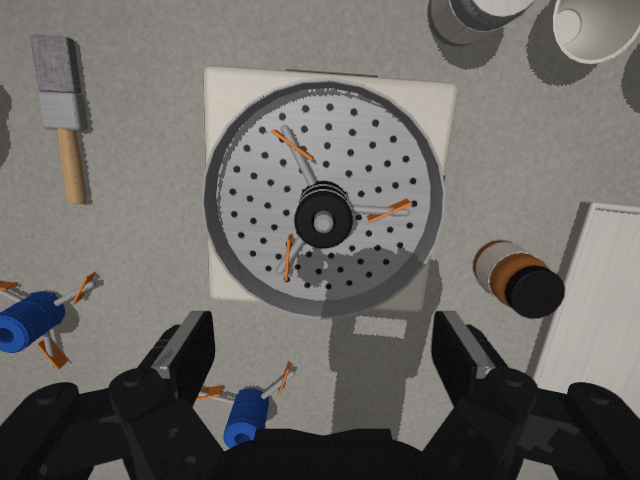

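The hub is at (323,222) and the fingers' midline is at column 323, so they are aligned. I'll descend.

Request:
{"api": "jog_arm", "payload": {"plan": [[[0.01,0.02,0.5,0,0,0],[0,0,0.7,0,0,0],[0,0,0.7,0,0,0],[0,0,0.7,0,0,0],[0,0,0.7,0,0,0],[0,0,0.6,0,0,0],[0,0,0.4,0,0,0],[0,0,0.13,0,0,0],[0,0,0,0,0,0],[0,0,0,0,0,0]]]}}

```text
time_s: 4.85
position: [0.5536, 0.2374, 0.1098]
tool_rot: [[0.953, 0.304, 0.002], [0.304, -0.953, 0.0], [0.002, 0.0, -1.0]]
ft_force: [-0.1, 0.2, 0.4]
grip_width: 0.0856
```

Request:
{"api": "jog_arm", "payload": {"plan": [[[0,0,0,0,0,0],[0,0,0,0,0,0],[0,0,0,0,0,0],[0,0,0,0,0,0],[0,0,0,0,0,0],[0,0,0,0,0,0]]], "grip": 0.3, "squeeze": 20}}

```text
time_s: 5.45
position: [0.5532, 0.2374, 0.1086]
tool_rot: [[0.953, 0.304, -0.0], [0.304, -0.953, 0.0], [0.0, -0.0, -1.0]]
ft_force: [0.1, -0.4, -0.7]
grip_width: 0.0553
```

```bash
cat > st.py <<'E'
from h import *
s=env.observe();R=np.array(s['tool_rot'])
print(s['time_s'],np.round(s['position'],5),'yaw',np.degrees(np.arctan2(R[1,0],R[0,0])).round(2),'F',np.round(s['ft_force'],2),'T',np.round(s['wrist_torque'],3),'w',round(s['grip_width'],4),'q6',s['q'][5],'Ftool',(R.T@s['ft_force']).round(2),'tilt',R[:,2].round(4))
E
python3 st.py; python3 -c "
from h import *
save('wrist','wrist3')"
```

```text
5.45 [0.55325 0.23738 0.10863] yaw 17.69 F [ 0.12 -0.43 -0.69] T [ 0.006  0.05  -0.031] w 0.0553 q6 84.27249760735401 Ftool [-0.02  0.44  0.69] tilt [-0.  0. -1.]
```

View pics/wrist3.png

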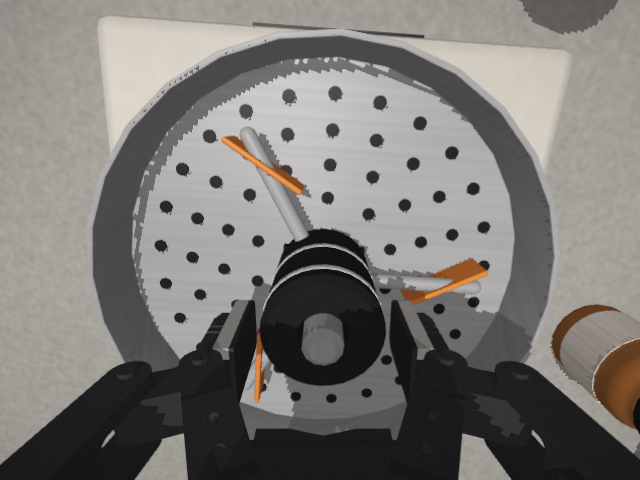

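The hub at (322,310) sits midway between the pads, so I'll close on it.

Request:
{"api": "jog_arm", "payload": {"plan": [[[0,0,0,0,0,0],[0,0,0,0,0,0],[0,0,0,0,0,0],[0,0,0,0,0,0],[0,0,0,0,0,0]]], "grip": 0.0, "squeeze": 20}}

```text
time_s: 6.0
position: [0.5532, 0.2375, 0.1088]
tool_rot: [[0.953, 0.304, 0.0], [0.304, -0.953, 0.0], [0.0, -0.0, -1.0]]
ft_force: [-0.7, 0.2, 3.7]
grip_width: 0.0495
```

```bash
python3 st.py
```

```text
6.0 [0.55325 0.23747 0.10884] yaw 17.7 F [-0.75  0.23  3.67] T [ 0.149  0.098 -0.027] w 0.0495 q6 84.2736607037086 Ftool [-0.64 -0.45 -3.67] tilt [ 3.e-04  2.e-04 -1.e+00]
```

Request:
{"api": "jog_arm", "payload": {"plan": [[[0,0,0,0,0,-0.2],[0,0,0,0,0,-0.3],[0,0,0,0,0,-0.3],[0,0,0,0,0,-0.2]]]}}

```text
time_s: 6.4
position: [0.5535, 0.2373, 0.1088]
tool_rot: [[0.895, 0.445, 0.001], [0.445, -0.895, 0.0], [0.001, 0.0, -1.0]]
ft_force: [0.1, 0.4, 3.6]
grip_width: 0.0492
```

```bash
python3 st.py; python3 -c "
from h import *
save('wrist','wrist4')"
```

```text
6.4 [0.55349 0.23733 0.10882] yaw 26.44 F [0.14 0.43 3.58] T [ 0.062 -0.    -0.084] w 0.0492 q6 75.52776614628318 Ftool [ 0.32 -0.32 -3.58] tilt [ 8.e-04  0.e+00 -1.e+00]
```

View pics/wrist4.png

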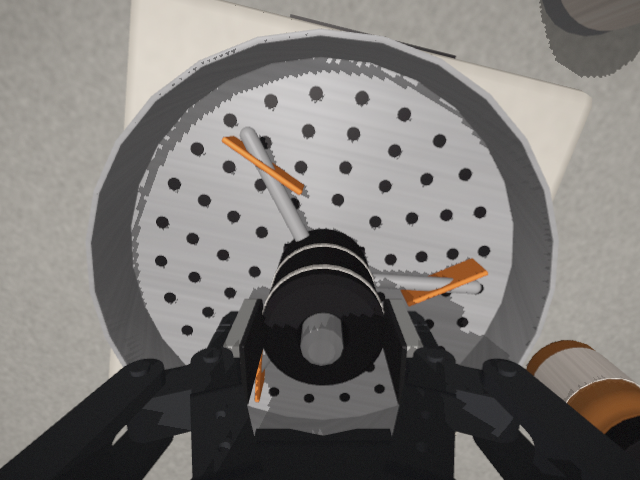

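The paddles keep their place in the picture (arm end at (248,133)), so the stirrer turns with the gripper and without slip.

Request:
{"api": "jog_arm", "payload": {"plan": [[[0,0,0,0,0,-0.2],[0,0,0,0,0,-0.3],[0,0,0,0,0,-0.3],[0,0,0,0,0,-0.3],[0,0,0,0,0,-0.2]]]}}

```text
time_s: 6.95
position: [0.5534, 0.2374, 0.1088]
tool_rot: [[0.792, 0.61, 0.001], [0.61, -0.792, 0.0], [0.0, 0.0, -1.0]]
ft_force: [0.5, -0.4, 4.3]
grip_width: 0.0496
```

```bash
python3 st.py
```

```text
6.95 [0.5534  0.2374  0.10881] yaw 37.59 F [ 0.53 -0.36  4.27] T [ 0.032  0.005 -0.086] w 0.0496 q6 64.3768373935972 Ftool [ 0.2   0.6  -4.27] tilt [ 5.e-04  1.e-04 -1.e+00]
```

Request:
{"api": "jog_arm", "payload": {"plan": [[[0,0,0,0,0,-0.24],[0,0,0,0,0,0]]]}}

```text
time_s: 7.15
position: [0.5534, 0.2374, 0.1088]
tool_rot: [[0.771, 0.637, 0.0], [0.637, -0.771, 0.0], [0.0, 0.0, -1.0]]
ft_force: [0.2, 0.6, 4.8]
grip_width: 0.0495
```

```bash
python3 st.py
```

```text
7.15 [0.55337 0.2374  0.10878] yaw 39.57 F [0.16 0.58 4.78] T [-0.002 -0.018  0.178] w 0.0495 q6 62.394259728417424 Ftool [ 0.49 -0.35 -4.78] tilt [ 5.e-04  1.e-04 -1.e+00]
```

Request:
{"api": "jog_arm", "payload": {"plan": [[[0,0,0,0,0,0]]]}}

```text
time_s: 7.25
position: [0.5534, 0.2374, 0.1088]
tool_rot: [[0.772, 0.636, 0.0], [0.636, -0.772, -0.0], [0.0, 0.0, -1.0]]
ft_force: [0.7, 1.0, 5.2]
grip_width: 0.0493
```

```bash
python3 st.py; python3 -c "
from h import *
save('wrist','wrist5')"; python3 st.py
```

```text
7.25 [0.55337 0.23737 0.10881] yaw 39.5 F [0.65 1.02 5.17] T [ 0.016 -0.037  0.124] w 0.0493 q6 62.471830313295214 Ftool [ 1.15 -0.37 -5.17] tilt [ 5.e-04 -0.e+00 -1.e+00]
7.3 [0.55338 0.2374  0.1088 ] yaw 39.5 F [-0.02  0.03  4.48] T [ 0.038 -0.04   0.079] w 0.0495 q6 62.47451681892762 Ftool [ 0.   -0.03 -4.48] tilt [ 5.e-04 -0.e+00 -1.e+00]
```

View pics/wrist5.png

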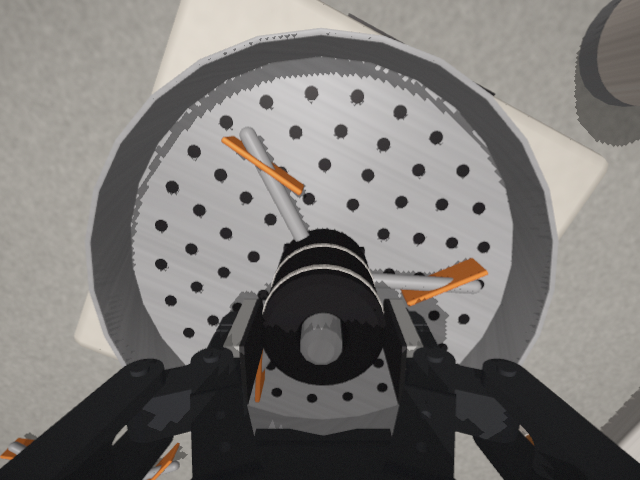

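Request:
{"api": "jog_arm", "payload": {"plan": [[[0,0,0,0,0,-0.1],[0,0,0,0,0,-0.1]]]}}

```text
time_s: 7.5
position: [0.5534, 0.2374, 0.1088]
tool_rot: [[0.752, 0.659, 0.0], [0.659, -0.752, 0.0], [0.0, 0.0, -1.0]]
ft_force: [0.2, 0.4, 6.1]
grip_width: 0.0494
```

```bash
python3 st.py
```

```text
7.5 [0.55338 0.2374  0.1088 ] yaw 41.23 F [0.21 0.36 6.05] T [ 0.002 -0.027 -0.049] w 0.0494 q6 60.73920930583333 Ftool [ 0.4  -0.14 -6.05] tilt [ 5.e-04  1.e-04 -1.e+00]
```

Request:
{"api": "jog_arm", "payload": {"plan": [[[0,0,0,0,0,-0.13],[0,0,0,0,0,-0.13]]]}}

```text
time_s: 7.7
position: [0.5534, 0.2374, 0.1088]
tool_rot: [[0.726, 0.688, 0.0], [0.688, -0.726, 0.0], [0.0, 0.0, -1.0]]
ft_force: [0.6, 0.2, 4.5]
grip_width: 0.0494
```

```bash
python3 st.py
```

```text
7.7 [0.55337 0.23742 0.1088 ] yaw 43.47 F [0.62 0.23 4.47] T [-0.029 -0.039 -0.045] w 0.0494 q6 58.49305075692956 Ftool [ 0.61  0.26 -4.47] tilt [ 4.e-04  2.e-04 -1.e+00]
```

Request:
{"api": "jog_arm", "payload": {"plan": [[[0,0,0,0,0,-0.13],[0,0,0,0,0,-0.13]]]}}

```text
time_s: 7.9
position: [0.5533, 0.2374, 0.1088]
tool_rot: [[0.698, 0.716, 0.0], [0.716, -0.698, 0.0], [0.0, 0.0, -1.0]]
ft_force: [-0.3, 0.5, 5.8]
grip_width: 0.0494
```

```bash
python3 st.py
```

```text
7.9 [0.55333 0.23744 0.1088 ] yaw 45.71 F [-0.33  0.53  5.8 ] T [ 0.076  0.023 -0.052] w 0.0494 q6 56.2565650686055 Ftool [ 0.15 -0.61 -5.8 ] tilt [ 4.e-04  2.e-04 -1.e+00]
```

Request:
{"api": "jog_arm", "payload": {"plan": [[[0,0,0,0,0,-0.13],[0,0,0,0,0,-0.13]]]}}

```text
time_s: 8.1
position: [0.5533, 0.2374, 0.1088]
tool_rot: [[0.67, 0.742, 0.0], [0.742, -0.67, 0.0], [0.0, 0.0, -1.0]]
ft_force: [0.4, 1.1, 6.0]
grip_width: 0.0495
```

```bash
python3 st.py
```

```text
8.1 [0.55335 0.23741 0.1088 ] yaw 47.94 F [0.39 1.08 5.96] T [ 0.079 -0.015 -0.055] w 0.0495 q6 54.02475338834793 Ftool [ 1.06 -0.43 -5.96] tilt [ 4.e-04  1.e-04 -1.e+00]
```

Request:
{"api": "jog_arm", "payload": {"plan": [[[0,0,0,0,0,-0.13],[0,0,0,0,0,-0.13]]]}}

```text
time_s: 8.3
position: [0.5533, 0.2374, 0.1088]
tool_rot: [[0.64, 0.768, 0.0], [0.768, -0.64, 0.0], [0.0, 0.0, -1.0]]
ft_force: [-0.8, 0.2, 4.5]
grip_width: 0.0496
```

```bash
python3 st.py
```

```text
8.3 [0.55334 0.2374  0.1088 ] yaw 50.18 F [-0.75  0.22  4.46] T [ 0.026 -0.048 -0.082] w 0.0496 q6 51.7893296203658 Ftool [-0.31 -0.72 -4.46] tilt [ 4.e-04  1.e-04 -1.e+00]
```

Request:
{"api": "jog_arm", "payload": {"plan": [[[0,0,0,0,0,-0.13],[0,0,0,0,0,-0.13]]]}}

```text
time_s: 8.5
position: [0.5533, 0.2374, 0.1088]
tool_rot: [[0.61, 0.792, 0.0], [0.792, -0.61, 0.0], [0.0, 0.0, -1.0]]
ft_force: [-0.0, -0.1, 5.1]
grip_width: 0.0497
```

```bash
python3 st.py
```

```text
8.5 [0.55333 0.23741 0.1088 ] yaw 52.41 F [-0.05 -0.14  5.12] T [ 0.044  0.027 -0.108] w 0.0497 q6 49.55168293475326 Ftool [-0.14  0.05 -5.12] tilt [ 4.e-04  2.e-04 -1.e+00]
```

Request:
{"api": "jog_arm", "payload": {"plan": [[[0,0,0,0,0,-0.13],[0,0,0,0,0,-0.13]]]}}

```text
time_s: 8.7
position: [0.5534, 0.2374, 0.1088]
tool_rot: [[0.579, 0.816, 0.0], [0.816, -0.579, 0.0], [0.0, 0.0, -1.0]]
ft_force: [-0.3, -0.7, 5.3]
grip_width: 0.0494
```

```bash
python3 st.py
```

```text
8.7 [0.55335 0.23744 0.10881] yaw 54.65 F [-0.3  -0.71  5.34] T [ 0.082  0.004 -0.069] w 0.0494 q6 47.3206357283382 Ftool [-0.75  0.17 -5.34] tilt [ 4.e-04  2.e-04 -1.e+00]
```

Request:
{"api": "jog_arm", "payload": {"plan": [[[0,0,0,0,0,-0.13],[0,0,0,0,0,-0.13]]]}}

```text
time_s: 8.9
position: [0.5531, 0.2376, 0.1088]
tool_rot: [[0.546, 0.838, -0.0], [0.838, -0.546, 0.001], [0.0, -0.0, -1.0]]
ft_force: [-0.6, 1.5, 5.1]
grip_width: 0.0495
```

```bash
python3 st.py
```

```text
8.9 [0.55311 0.23765 0.1088 ] yaw 56.88 F [-0.64  1.5   5.12] T [ 0.305  0.24  -0.204] w 0.0495 q6 45.089712236421974 Ftool [ 0.91 -1.36 -5.12] tilt [-1.e-04  6.e-04 -1.e+00]
```

Request:
{"api": "jog_arm", "payload": {"plan": [[[0,0,0,0,0,-0.07]]]}}

```text
time_s: 9.0
position: [0.553, 0.2377, 0.1088]
tool_rot: [[0.538, 0.843, -0.0], [0.843, -0.538, 0.001], [0.0, -0.001, -1.0]]
ft_force: [-2.0, 1.8, 5.8]
grip_width: 0.0494
```

```bash
python3 st.py
```

```text
9.0 [0.553   0.23772 0.10879] yaw 57.48 F [-1.98  1.78  5.77] T [ 0.233  0.264 -0.13 ] w 0.0494 q6 44.49595434878738 Ftool [ 0.44 -2.63 -5.77] tilt [-3.e-04  6.e-04 -1.e+00]
```

```bash
python3 - <<'E'
from h import *
p,d=save('wrist','wrist6')
a=np.load('pics/wrist5.npz')['p']
c=lambda x:cv2.resize(x[100:320,200:520,::-1],(400,275))
cv2.imwrite('pics/cmp6.png',np.vstack([c(a),c(p)]))
def orange(x):
    h=cv2.cvtColor(x,cv2.COLOR_RGB2HSV);m=cv2.inRange(h,(5,150,80),(20,255,255));m[:, :200]=0;m[:,520:]=0;m[:100]=0;m[320:]=0
    n,l,s,ce=cv2.connectedComponentsWithStats(m);return [(int(s[i,4]),ce[i].round(2).tolist()) for i in range(1,n) if s[i,4]>80]
print(orange(np.load('pics/wrist4.npz')['p']),orange(a),orange(p))
E
python3 st.py
```

```text
[(825, [264.69, 165.3]), (1196, [448.19, 280.48])] [(840, [264.62, 165.48]), (1193, [448.19, 280.21])] [(841, [264.63, 165.2]), (1192, [447.93, 280.59])]
9.05 [0.55301 0.23772 0.10881] yaw 57.5 F [-1.81  1.71  5.85] T [ 0.226  0.213 -0.15 ] w 0.0493 q6 44.47550523430594 Ftool [ 0.47 -2.44 -5.85] tilt [-3.e-04  6.e-04 -1.e+00]
```

Request:
{"api": "jog_arm", "payload": {"plan": [[[0,0,0,0,0,-0.07]]]}}

```text
time_s: 9.15
position: [0.5529, 0.2378, 0.1088]
tool_rot: [[0.529, 0.849, -0.001], [0.849, -0.529, 0.001], [0.0, -0.001, -1.0]]
ft_force: [-2.0, 2.0, 6.5]
grip_width: 0.0495
```

```bash
python3 st.py
```

```text
9.15 [0.5529  0.23775 0.10879] yaw 58.05 F [-1.99  2.01  6.48] T [ 0.338  0.318 -0.191] w 0.0495 q6 43.924840422672716 Ftool [ 0.65 -2.76 -6.47] tilt [-5.e-04  7.e-04 -1.e+00]
```

Request:
{"api": "jog_arm", "payload": {"plan": [[[0,0,0,0,0,-0.07]]]}}

```text
time_s: 9.25
position: [0.5528, 0.2378, 0.1088]
tool_rot: [[0.52, 0.854, -0.001], [0.854, -0.52, 0.001], [0.0, -0.001, -1.0]]
ft_force: [-1.6, 2.7, 6.3]
grip_width: 0.0494
```

```bash
python3 st.py
```

```text
9.25 [0.55281 0.23782 0.10882] yaw 58.66 F [-1.6   2.75  6.31] T [ 0.36   0.375 -0.204] w 0.0494 q6 43.31248837771388 Ftool [ 1.51 -2.8  -6.31] tilt [-7.e-04  8.e-04 -1.e+00]
```

Request:
{"api": "jog_arm", "payload": {"plan": [[[0,0,0,0,0,-0.1]]]}}

```text
time_s: 9.35
position: [0.5527, 0.2379, 0.1088]
tool_rot: [[0.507, 0.862, -0.001], [0.862, -0.507, 0.001], [0.0, -0.001, -1.0]]
ft_force: [-1.9, 2.8, 6.7]
grip_width: 0.0492
```

```bash
python3 st.py
python3 - <<'E'
from h import *
p,d=save('wrist','wrist7')
def orange(x):
    h=cv2.cvtColor(x,cv2.COLOR_RGB2HSV);m=cv2.inRange(h,(5,150,80),(20,255,255));m[:, :200]=0;m[:,520:]=0;m[:100]=0;m[320:]=0
    n,l,s,ce=cv2.connectedComponentsWithStats(m);return [(int(s[i,4]),ce[i].round(2).tolist()) for i in range(1,n) if s[i,4]>80]
print(orange(p))
E
```

```text
9.35 [0.55272 0.23788 0.1088 ] yaw 59.52 F [-1.89  2.76  6.7 ] T [ 0.419  0.45  -0.388] w 0.0492 q6 42.46062509185382 Ftool [ 1.43 -3.04 -6.7 ] tilt [-9.e-04  9.e-04 -1.e+00]
[(840, [264.76, 164.98]), (1199, [448.37, 280.59])]
```

The torque has risen to −0.39 N m, so this is the firm stop, about 0.73 rad from the start. I'll ease back slightly and firm up the grip.

Request:
{"api": "jog_arm", "payload": {"plan": [[[0,0,0,0,0,0.1],[0,0,0,0,0,0]]]}}

```text
time_s: 9.6
position: [0.5528, 0.2379, 0.1088]
tool_rot: [[0.521, 0.854, -0.001], [0.854, -0.521, 0.001], [0.001, -0.001, -1.0]]
ft_force: [-1.7, 2.6, 5.9]
grip_width: 0.0493
```

```bash
python3 st.py
```

```text
9.6 [0.55281 0.23792 0.1088 ] yaw 58.63 F [-1.69  2.57  5.87] T [ 0.433  0.333 -0.09 ] w 0.0493 q6 43.347820143334175 Ftool [ 1.31 -2.79 -5.87] tilt [-7.e-04  1.e-03 -1.e+00]
```

Request:
{"api": "jog_arm", "payload": {"plan": [[[0,0,0,0,0,0],[0,0,0,0,0,0]]], "squeeze": 35}}

```text
time_s: 9.8
position: [0.5528, 0.238, 0.1089]
tool_rot: [[0.52, 0.854, -0.001], [0.854, -0.52, 0.001], [0.001, -0.001, -1.0]]
ft_force: [-2.4, 1.8, 7.0]
grip_width: 0.0489
```

```bash
python3 st.py
```

```text
9.8 [0.5528  0.23799 0.10893] yaw 58.65 F [-2.45  1.79  7.02] T [ 0.428  0.397 -0.127] w 0.0489 q6 43.32973943174311 Ftool [ 0.26 -3.03 -7.02] tilt [-5.0e-04  1.1e-03 -1.0e+00]
```

Now a gentle test lift of 5 mm, slow enough to watch the force.

Request:
{"api": "jog_arm", "payload": {"plan": [[[0,0,-0.04,0,0,0],[0,0,-0.04,0,0,0],[0,0,-0.03,0,0,0]]]}}

```text
time_s: 10.1
position: [0.5522, 0.2373, 0.1117]
tool_rot: [[0.52, 0.854, -0.004], [0.854, -0.52, -0.001], [-0.002, -0.003, -1.0]]
ft_force: [-1.5, 1.3, -6.3]
grip_width: 0.049
```

```bash
python3 st.py
```

```text
10.1 [0.55225 0.23725 0.11174] yaw 58.67 F [-1.45  1.26 -6.28] T [ 0.288  0.273 -0.091] w 0.049 q6 43.293719887080016 Ftool [ 0.34 -1.88  6.29] tilt [-3.5e-03 -5.0e-04 -1.0e+00]
```

Request:
{"api": "jog_arm", "payload": {"plan": [[[0,0,-0.03,0,0,0],[0,0,-0.03,0,0,0],[0,0,0,0,0,0]]]}}

```text
time_s: 10.4
position: [0.5533, 0.2375, 0.1159]
tool_rot: [[0.52, 0.854, 0.0], [0.854, -0.52, 0.0], [0.0, 0.0, -1.0]]
ft_force: [-3.2, 0.8, -2.4]
grip_width: 0.0488
```

```bash
python3 st.py
```

```text
10.4 [0.55325 0.23748 0.11592] yaw 58.69 F [-3.18  0.84 -2.43] T [ 0.243  0.587 -0.085] w 0.0488 q6 43.27816186517218 Ftool [-0.93 -3.15  2.43] tilt [ 4.e-04  2.e-04 -1.e+00]
```

Request:
{"api": "jog_arm", "payload": {"plan": [[[0,-0.015,-0.03,0,0,0],[0,0,-0.05,0,0,0],[0,0,-0.05,0,0,0],[0,0,0,0,0,0]]]}}

```text
time_s: 10.8
position: [0.5532, 0.2376, 0.1212]
tool_rot: [[0.52, 0.854, 0.001], [0.854, -0.52, 0.0], [0.001, 0.001, -1.0]]
ft_force: [0.0, -0.3, -3.0]
grip_width: 0.049
```

```bash
python3 st.py
python3 - <<'E'
from h import *
p,d=save('wrist','wrist8')
E
```

```text
10.8 [0.55315 0.23763 0.1212 ] yaw 58.69 F [ 0.02 -0.3  -3.  ] T [ 0.014 -0.028  0.013] w 0.049 q6 43.3163895347321 Ftool [-0.24  0.17  3.  ] tilt [ 1.4e-03  1.0e-04 -1.0e+00]
```

View pics/wrist8.png

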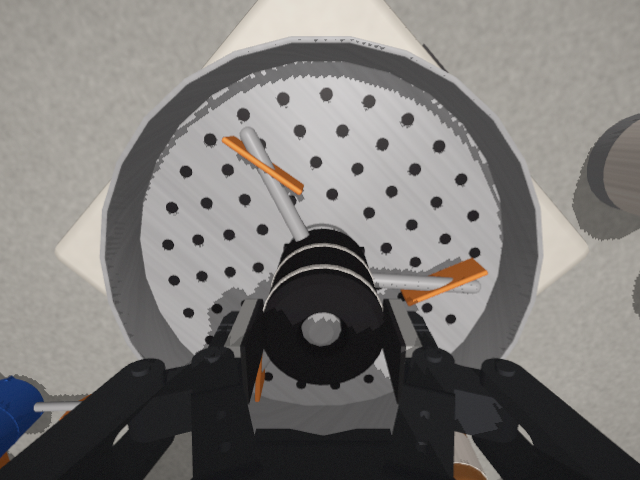

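The shaft tip at (321,330) has sunk into the bore, the paddles keep their place in the view, and the force is about the weight alone (3 N). The catch is free, so I'll continue up moderately.

Request:
{"api": "jog_arm", "payload": {"plan": [[[0,0,-0.1,0,0,0],[0,0,-0.15,0,0,0],[0,0,-0.2,0,0,0],[0,0,-0.2,0,0,0],[0,0,-0.2,0,0,0],[0,0,-0.1,0,0,0]]]}}

```text
time_s: 11.45
position: [0.553, 0.2378, 0.1599]
tool_rot: [[0.52, 0.854, 0.002], [0.854, -0.52, 0.0], [0.001, 0.001, -1.0]]
ft_force: [0.4, 0.2, -2.9]
grip_width: 0.0489
```

```bash
python3 st.py
```

```text
11.45 [0.55303 0.23776 0.15988] yaw 58.69 F [ 0.37  0.21 -2.89] T [0.021 0.016 0.018] w 0.0489 q6 43.318764499424056 Ftool [0.37 0.2  2.89] tilt [ 1.6e-03  3.0e-04 -1.0e+00]
```

Request:
{"api": "jog_arm", "payload": {"plan": [[[0,0,-0.15,0,0,0],[0,0,-0.2,0,0,0],[0,0,-0.25,0,0,0],[0,0,-0.25,0,0,0],[0,0,-0.25,0,0,0],[0,0,-0.25,0,0,0],[0,0,-0.1,0,0,0],[0,0,0,0,0,0],[0,0,0,0,0,0]]]}}

```text
time_s: 12.35
position: [0.5525, 0.2376, 0.2163]
tool_rot: [[0.52, 0.854, -0.001], [0.854, -0.52, -0.0], [-0.001, -0.0, -1.0]]
ft_force: [-0.3, 0.3, -3.8]
grip_width: 0.0494
```

```bash
python3 st.py
python3 - <<'E'
from h import *
C=cam('wrist');p,d=save('wrist','wrist9')
save('scene','scene9')
E
```

```text
12.35 [0.55254 0.23764 0.21625] yaw 58.69 F [-0.33  0.28 -3.78] T [-0.075  0.03   0.007] w 0.0494 q6 43.31918143924295 Ftool [ 0.07 -0.43  3.78] tilt [-7.e-04 -2.e-04 -1.e+00]
```

View pics/wrist9.png

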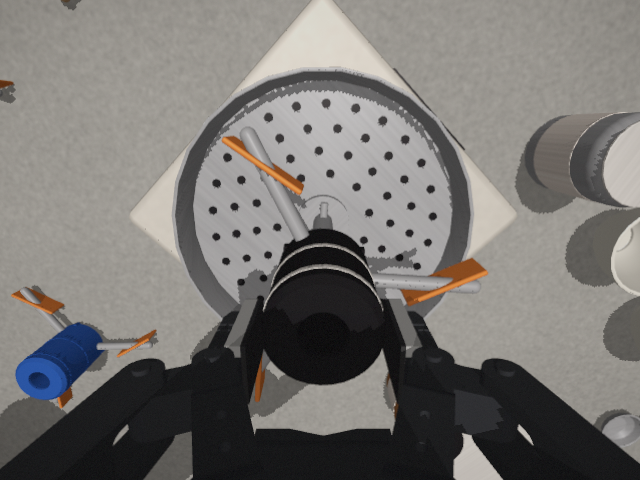

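View pics/scene9.png

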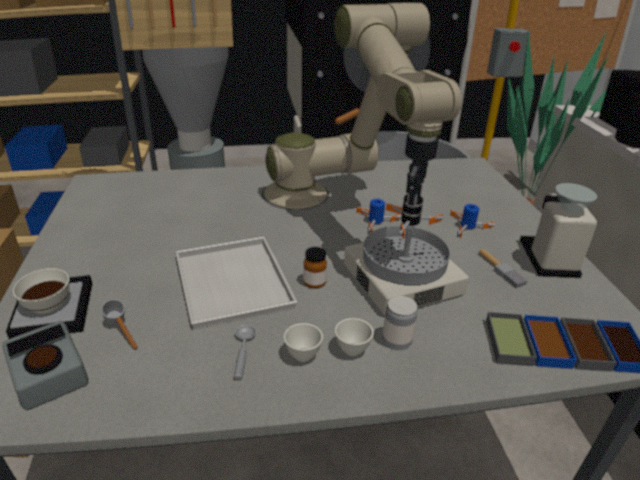

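The stirrer is off: the shaft shows free below the hub at (323,210) in the wrist view, and the paddles are unmoved in the jaws. With the arm now clear of the pan, I'll re-measure the pan from above.

Run:
```python
from h import *
C=cam('top');p,D=save('top','top10')
r=spotter.trace('top','pan')[0];print(r['score'],r['rect']);m=r['pixels']&(D>0);v,u=np.nonzero(m)
Q=unproj('top',u,v,D[m],C);W=Q[(Q[:,2]>.015)&(Q[:,2]<.04)];print(cv2.minAreaRect((W[:,:2]*1000).astype(np.float32)),np.median(Q[Q[:,2]<.012,2]))
for q in ['stirrer','jar']:
  for r in spotter.trace('top',q)[:3]: print(q,r['score'],r['rect'])
```

```text
0.91 [348.9, 177.6, 456.3, 296.5]
((508.0152587890625, -228.38978576660156), (329.1058044433594, 267.6329345703125), 11.508585929870605) 0.0034904528194193997
stirrer 0.76 [122.3, 284.8, 168.9, 320.5]
stirrer 0.63 [209.8, 181.5, 258.4, 231.3]
jar 0.88 [318.4, 210.4, 340.0, 238.5]
```

View pics/top10.png

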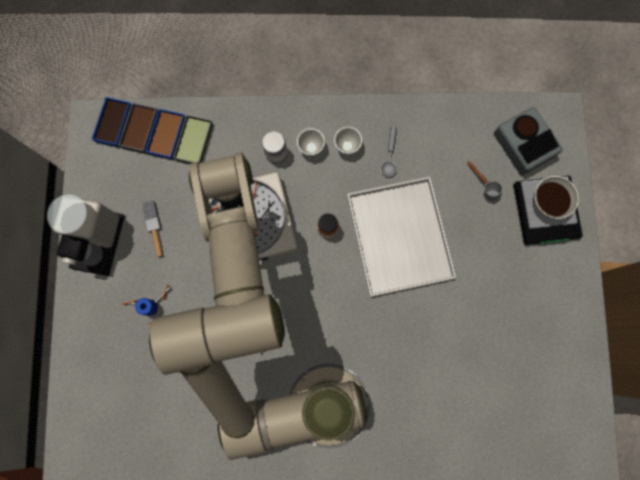

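Request:
{"api": "jog_arm", "payload": {"plan": [[[-0.25,0.12,0,0,0,0],[-0.5,0.24,0,0,0,0],[-0.7,0.34,0,0,0,0],[-0.7,0.34,0,0,0,0],[-0.7,0.34,0,0,0,0],[-0.7,0.34,0,0,0,0],[-0.7,0.34,0,0,0,0],[-0.7,0.34,0,0,0,0],[-0.7,0.34,0,0,0,0],[-0.7,0.34,0,0,0,0]]]}}

```text
time_s: 13.65
position: [0.5253, -0.0452, 0.2168]
tool_rot: [[0.52, 0.854, 0.0], [0.854, -0.52, -0.0], [-0.0, 0.0, -1.0]]
ft_force: [1.1, -0.4, -2.6]
grip_width: 0.049
```

Request:
{"api": "jog_arm", "payload": {"plan": [[[-0.7,0.34,0,0,0,0],[-0.7,0.34,0,0,0,0],[-0.7,0.34,0,0,0,0],[-0.7,0.34,0,0,0,0],[-0.65,0.32,0,0,0,0],[-0.45,0.22,0,0,0,0],[-0.25,0.12,0,0,0,0],[0,0,0,0,0,0],[0,0,0,0,0,0]]]}}

```text
time_s: 14.55
position: [0.5086, -0.2266, 0.2166]
tool_rot: [[0.52, 0.854, -0.0], [0.854, -0.52, 0.0], [0.0, -0.0, -1.0]]
ft_force: [-0.1, -0.1, -2.9]
grip_width: 0.0489
```

```bash
python3 st.py
python3 - <<'E'
from h import *
s=env.observe();R=np.array(s['tool_rot'])
print(R.T@(np.array([.508,-.2285,.040])-s['position'])/.04)
save('wrist','wrist11');save('scene','scene11')
E
```

```text
14.55 [ 0.50859 -0.22655  0.21664] yaw 58.7 F [-0.14 -0.05 -2.87] T [-0.048 -0.03   0.011] w 0.0489 q6 -4.902504951085314 Ftool [-0.12 -0.09  2.87] tilt [-1.e-04  5.e-04 -1.e+00]
[-0.0508968   0.01403073  4.41596133]
```

View pics/wrist11.png

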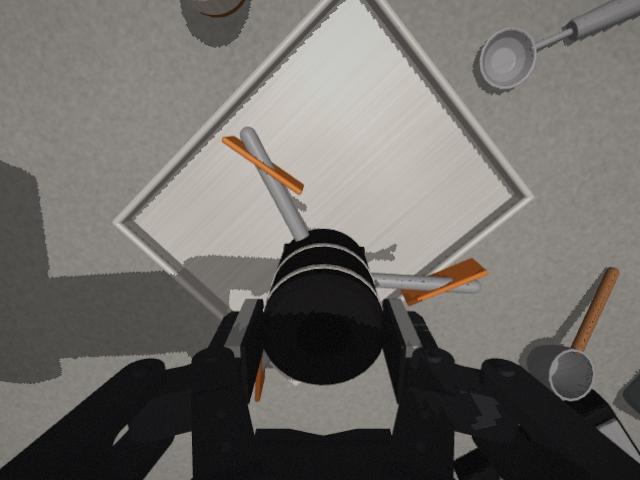

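The pan lies beneath the stirrer, with corners at (120,222), (360,0) and (530,198). I'll descend to about 8 mm above contact.

Request:
{"api": "jog_arm", "payload": {"plan": [[[-0.05,0.01,0.25,0,0,0],[0,0,0.5,0,0,0],[0,0,0.6,0,0,0],[0,0,0.6,0,0,0],[0,0,0.6,0,0,0],[0,0,0.6,0,0,0],[0,0,0.5,0,0,0],[0,0,0.4,0,0,0],[0,0,0.2,0,0,0],[0,0,0,0,0,0]]]}}

```text
time_s: 15.65
position: [0.5076, -0.2284, 0.0456]
tool_rot: [[0.519, 0.855, -0.002], [0.855, -0.519, 0.001], [0.0, -0.002, -1.0]]
ft_force: [0.3, 1.5, -2.2]
grip_width: 0.0489
```

```bash
python3 st.py
```

```text
15.65 [ 0.50758 -0.22845  0.04558] yaw 58.71 F [ 0.33  1.49 -2.15] T [-0.033 -0.032 -0.01 ] w 0.0489 q6 -5.1319471042814175 Ftool [ 1.45 -0.49  2.15] tilt [-0.0017  0.0013 -1.    ]
```

Request:
{"api": "jog_arm", "payload": {"plan": [[[0,0,0.06,0,0,0],[0,0,0.06,0,0,0],[0,0,0.05,0,0,0],[0,0,0,0,0,0]]]}}

```text
time_s: 16.05
position: [0.508, -0.2291, 0.0399]
tool_rot: [[0.52, 0.854, 0.0], [0.854, -0.52, -0.0], [-0.0, 0.0, -1.0]]
ft_force: [-0.7, 0.3, -4.8]
grip_width: 0.0488
```

```bash
python3 st.py
```

```text
16.05 [ 0.50801 -0.22907  0.03987] yaw 58.69 F [-0.65  0.3  -4.78] T [ 0.028 -0.035 -0.011] w 0.0488 q6 -5.130915387470033 Ftool [-0.08 -0.71  4.78] tilt [ 1.e-04 -1.e-04 -1.e+00]
```

Request:
{"api": "jog_arm", "payload": {"plan": [[[0,0,0.03,0,0,0],[0,0,0.03,0,0,0],[0,0,0.03,0,0,0],[0,0,0,0,0,0]]]}}

```text
time_s: 16.45
position: [0.508, -0.229, 0.0361]
tool_rot: [[0.52, 0.854, -0.0], [0.854, -0.52, 0.0], [0.0, -0.0, -1.0]]
ft_force: [-0.3, 0.3, -2.6]
grip_width: 0.0493
```

```bash
python3 st.py
```

```text
16.45 [ 0.50795 -0.22903  0.03607] yaw 58.69 F [-0.31  0.27 -2.65] T [ 0.023 -0.056 -0.033] w 0.0493 q6 -5.130052142882267 Ftool [ 0.07 -0.4   2.65] tilt [-2.e-04  2.e-04 -1.e+00]
```

Request:
{"api": "jog_arm", "payload": {"plan": [[[0,0,0.015,0,0,0],[0,0,0.015,0,0,0],[0,0,0.01,0,0,0],[0,0,0,0,0,0]]]}}

```text
time_s: 16.85
position: [0.508, -0.2291, 0.035]
tool_rot: [[0.52, 0.854, 0.0], [0.854, -0.52, -0.0], [-0.0, 0.0, -1.0]]
ft_force: [-1.7, 1.2, 1.2]
grip_width: 0.0491
```

```bash
python3 st.py
```

```text
16.85 [ 0.50805 -0.22909  0.03497] yaw 58.69 F [-1.66  1.24  1.19] T [0.162 0.288 0.026] w 0.0491 q6 -5.129665774022534 Ftool [ 0.2  -2.06 -1.2 ] tilt [ 2.e-04 -2.e-04 -1.e+00]
```

Contact came at z = 0.035 as predicted, and the weight has passed to the pan. I'll press a hair more, then let go.

Request:
{"api": "jog_arm", "payload": {"plan": [[[0,0,0.01,0,0,0],[0,0,0,0,0,0]]]}}

```text
time_s: 17.05
position: [0.5081, -0.2291, 0.0349]
tool_rot: [[0.52, 0.854, 0.0], [0.854, -0.52, -0.0], [-0.0, 0.001, -1.0]]
ft_force: [-3.4, 2.4, 6.0]
grip_width: 0.0487
```

```bash
python3 st.py; python3 -c "
from h import *
save('scene','scene12')"
```

```text
17.05 [ 0.50808 -0.2291   0.03493] yaw 58.69 F [-3.41  2.42  6.  ] T [ 0.295  0.475 -0.039] w 0.0487 q6 -5.130888416749529 Ftool [ 0.3  -4.17 -6.  ] tilt [ 4.e-04 -4.e-04 -1.e+00]
```

Request:
{"api": "jog_arm", "payload": {"plan": [[[0,0,0,0,0,0],[0,0,0,0,0,0],[0,0,0,0,0,0],[0,0,0,0,0,0],[0,0,0,0,0,0],[0,0,0,0,0,0]]], "grip": 0.6}}

```text
time_s: 17.7
position: [0.5081, -0.2291, 0.0342]
tool_rot: [[0.52, 0.854, 0.0], [0.854, -0.52, -0.0], [-0.0, 0.0, -1.0]]
ft_force: [-0.7, -0.5, -0.5]
grip_width: 0.0683
```

```bash
python3 st.py; python3 -c "
from h import *
save('wrist','wrist13')"
```

```text
17.7 [ 0.50806 -0.22909  0.03418] yaw 58.69 F [-0.72 -0.55 -0.55] T [ 0.01  -0.017 -0.002] w 0.0683 q6 -5.131021662601816 Ftool [-0.84 -0.33  0.55] tilt [ 0. -0. -1.]
```

View pics/wrist13.png

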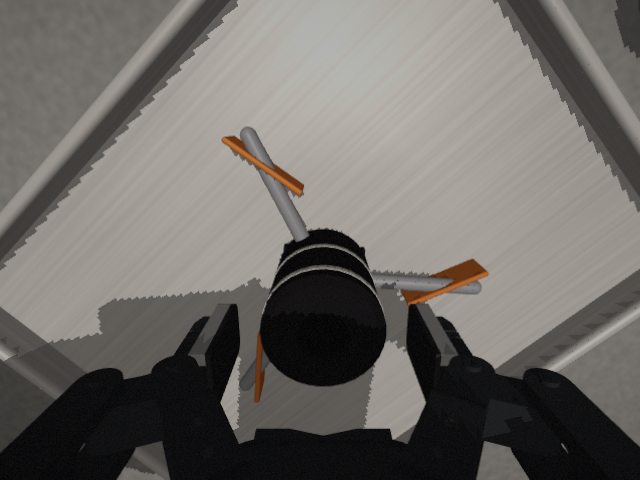

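The jaws are clear of the hub at (322,325) on both sides and nothing shifted. I'll open fully and rise straight up.

Request:
{"api": "jog_arm", "payload": {"plan": [[[0,0,0,0,0,0],[0,0,-0.1,0,0,0],[0,0,-0.3,0,0,0],[0,0,-0.5,0,0,0],[0,0,-0.7,0,0,0],[0,0,-0.8,0,0,0],[0,0,-0.8,0,0,0],[0,0,-0.8,0,0,0],[0,0,-0.5,0,0,0],[0,0,0,0,0,0]]], "grip": 1}}

```text
time_s: 18.75
position: [0.5089, -0.2296, 0.2181]
tool_rot: [[0.52, 0.854, 0.006], [0.854, -0.52, -0.004], [-0.001, 0.007, -1.0]]
ft_force: [-0.0, 0.8, -0.1]
grip_width: 0.0852
```

Request:
{"api": "jog_arm", "payload": {"plan": [[[-0.3,0,-0.3,0,0,0],[-0.6,0,-0.3,0,0,0],[-0.7,0,0,0,0,0],[-0.6,0,0,0,0,0],[-0.3,0,0,0,0,0],[0,0,0,0,0,0],[0,0,0,0,0,0]]]}}

```text
time_s: 19.45
position: [0.4561, -0.3141, 0.238]
tool_rot: [[0.52, 0.854, -0.0], [0.854, -0.52, 0.001], [0.0, -0.001, -1.0]]
ft_force: [0.6, 0.1, -0.9]
grip_width: 0.0853
```

```bash
python3 st.py
python3 - <<'E'
from h import *
C=cam('wrist');p,D=save('wrist','wrist14');save('scene','scene14')
v,u=np.nonzero(D>0);P=unproj('wrist',u,v,D[v,u],C)
m=(np.hypot(P[:,0]-.508,P[:,1]+.229)<.035)&(P[:,2]>.07)&(P[:,2]<.09)
Q=P[m];c=Q.mean(0);A=np.c_[Q[:,:2]-c[:2],np.ones(len(Q))];x=np.linalg.lstsq(A,Q[:,2],rcond=None)[0]
print('hub top',c,np.median(Q[:,2]),'tilt',x[:2],len(Q))
mk=np.zeros(D.shape,np.uint8);mk[v[m],u[m]]=255
cs,_=cv2.findContours(mk,cv2.RETR_EXTERNAL,cv2.CHAIN_APPROX_NONE);cc=max(cs,key=len)[:,0,:]
h=circ(rayz('wrist',cc[:,0],cc[:,1],.079,C));print(h)
t=np.radians(11.3);dx,dy=h[0]-[.508,-.2285];print('in pan',dx*np.cos(t)+dy*np.sin(t),-dx*np.sin(t)+dy*np.cos(t))
m=(P[:,2]<.008)&(np.hypot(P[:,0]-.508,P[:,1]+.229)<.12);print('floor',np.median(P[m,2]))
E
```

```text
19.45 [ 0.45611 -0.31414  0.23803] yaw 58.68 F [ 0.61  0.14 -0.88] T [-0.024  0.022 -0.006] w 0.0853 q6 -15.492187014399846 Ftool [0.44 0.45 0.88] tilt [-3.e-04  8.e-04 -1.e+00]
hub top [ 0.50834045 -0.22976803  0.07804936] 0.07824216428693805 tilt [-5.81076037e-05  2.70931377e-03] 2619
(array([ 0.50803507, -0.23027034]), np.float64(0.024254428315059272))
in pan -0.00031249580694061533 -0.0017428901523041088
floor 0.0035879824637919783
```

View pics/wrist14.png

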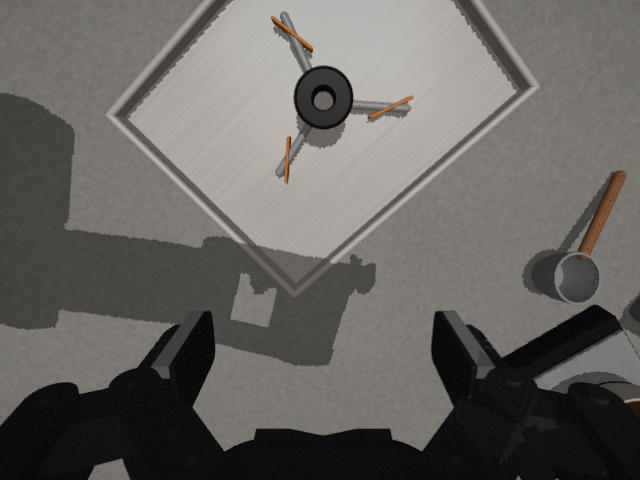

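View pics/scene14.png

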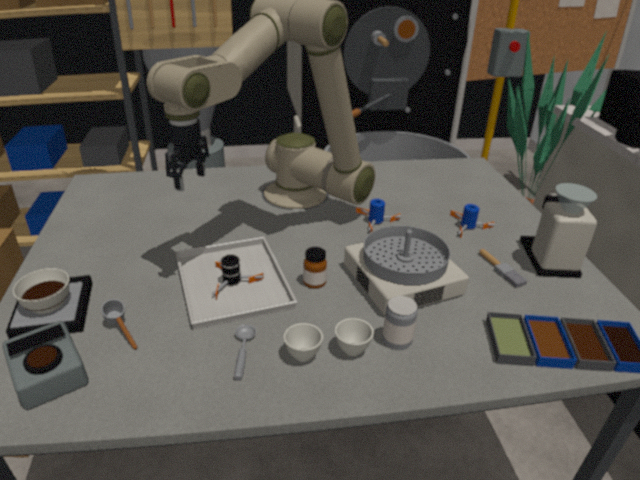

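The stirrer stands level at (322,97) in the wrist view, near the middle of the pan with all paddles on the floor. The arm is clear and the bystanders are where they were, so I'll hand in.

```bash
python3 -c "
from rig import close_job
print(close_job())"
```

```text
the job is handed in; nothing more can be done
None
```

The stirrer is off the cooler and standing in the cleaning pan. I handed the job in at about 19.5 s of the 72 s allowed; no verdict is reported.

**Unlocking:** I gripped the black hub and turned it anticlockwise about 0.73 rad to the firm stop. The largest wrist torque I read was 0.39 N m, below the 0.5 N m at which the gear motor gives. The angle of the drive itself could not be seen. I then eased back about 0.015 rad.

**Lifting:** The hub slid straight up off the shaft. The largest force I read was about 7 N.

**Setting down:** The stirrer touched the pan floor with about 6 N, then I opened the jaws and drew back.

**Last checks:**
- **Position:** the stirrer is about 2 mm from the pan's middle.
- **Height:** the hub top is at 78 mm against 79 mm expected.
- **Level:** it tilts about 0.003 rad.
- **Arm:** it is clear of everything.
- **Bystanders:** in the last scene picture they look unmoved; I judged that by eye and did not measure it.

No check failed. One reading was unclear: light one-sided contact with the pin began about 0.05 rad before the firm stop, which I took to be play in the bore.

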